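Sweep the broken clay chips into the dustpan

TASK

Take the wooden scraper out of its caddy and use it to sweep all four loose chips of broken clay along the bench, round the cups, up over the sill into the dustpan; then stand the scraper upright in its caddy again, its foot on the caddy's floor, and let go. Move the chips with the scraper only: do not touch them with the gripper or arm, nor toss or lift them off the bench, and do not shift or tip the cups, jar, flask, bowl or mug.

Things in the scene. Friction and masses are not known exactly. Their poses are not given: they have to be found in the camera images.
- scraper: Wooden scraper, starts standing in the caddy, handle up. Blade 66 wide (y) x 10 thick (x) x 40 high, centred on the origin; at both ends a 6 wide lip, blade-high, runs forward to x = +21: the +x side is a shallow scoop, 54 between lips. Handle: bar 14 thick (x) x 26 wide (y) over the blade's middle, z = 38 to 168. Origin at the bottom edge under blade and handle; z up along the handle.
- scraper_foot (a point): Middle of the scraper's footprint (26 x 66), 8 mm in front (+x) of the scraper's origin, at the level of its bottom edge.
- caddy: Fixed open-topped wooden box that holds the scraper: outside 66 (x) x 102 (y) x 50 high, walls and floor 6 thick, inside 54 x 90. Origin at the centre of its underside.
- caddy_in (a point): Centre of the caddy's inner floor, 6 mm above the bench; axes as the caddy's.
- pan: Fixed steel dustpan, open mouth towards its -x. A ramp 157 wide rises from the bench at x = -75 to a sill 6 high at x = -35; behind it the flat floor (2 thick) runs to the back wall at x = +75. Side walls (30 high, 3 thick) at y = +-78 from x = -55 back; wooden handle stub behind, to x = +174. Origin on the bench at the middle of the pan.
- pan_in (a point): The pan's floor at its middle (2 mm above the bench), axes as the pan's: pieces lie in the pan when x is between the sill (-35) and the back wall (+75).
- shard_a: Loose chip of fired clay, about 30 x 25 x 16 high. Origin at the centre of its underside, z up as built.
- shard_b: Loose chip of fired clay, stepped, about 27 x 24 x 22 high. Origin at the centre of its underside, z up as built.
- shard_c: Loose curved chip of fired clay (piece of a foot ring), about 36 x 18 x 18 high. Origin at the centre of its underside, z up as built.
- shard_d: Loose eight-sided chip of fired clay, about 30 across x 18 high. Origin at the centre of its underside, z up as built.
- cup_a: Fired clay cup standing among the chips, 56 across x 50 high; leave alone. Origin at the centre of its underside, z up as built.
- cup_b: Second such cup, 56 across x 50 high; leave alone. Origin at the centre of its underside, z up as built.
- jar: Closed white jar, 60 across x 75 high, beyond the dustpan; leave alone. Origin at the centre of its underside, z up as built.
- flask: Fired clay gourd flask, 68 across x 100 high, at the far right; leave alone. Origin at the centre of its underside, z up as built.
- bowl: Blue bowl, 84 across x 45 high, at the far side; leave alone. Origin at the centre of its underside, z up as built.
- mug: White mug, 72 across x 85 high with a handle at +y, at the far left; leave alone. Origin at the centre of its underside, z up as built.
Things that resemble listed ones, but are neither listed nor needed, are in the scene too. Leave any green look-alike of the scraper alone.

How it is judged (in metres and radians):
On the way, in this order (a step that is already met when the one before it is completed fails the run):
1. the scraper is lifted out of its caddy (z of scraper_foot in the frame of caddy_in above 0.05 m), for 0.1 s.
2. all four chips are in the dustpan while the scraper is away from the caddy (x of shard_a in the frame of pan_in between -0.03 and 0.078 m and y of shard_a in the frame of pan_in between -0.078 and 0.078 m and z of each of shard_a, shard_b, shard_c, shard_d in the frame of pan_in below 0.04 m and x of shard_b in the frame of pan_in between -0.03 and 0.078 m and y of shard_b in the frame of pan_in between -0.078 and 0.078 m and x of shard_c in the frame of pan_in between -0.03 and 0.078 m and y of shard_c in the frame of pan_in between -0.078 and 0.078 m and x of shard_d in the frame of pan_in between -0.03 and 0.078 m and y of shard_d in the frame of pan_in between -0.078 and 0.078 m and horizontal distance between scraper_foot and caddy_in above 0.08 m), for 0.2 s.
At the end, for the whole second after the job is handed in: All four chips rest in the dustpan, centres past the sill (pan x over -30 mm), between the walls, under 40 mm above its floor. The scraper stands at rest in the caddy: foot within 25 mm of its middle and 10 mm of its floor, leaning less than 0.15 rad (x of shard_a in the frame of pan_in between -0.03 and 0.078 m and y of shard_a in the frame of pan_in between -0.078 and 0.078 m and z of each of shard_a, shard_b, shard_c, shard_d in the frame of pan_in below 0.04 m and x of shard_b in the frame of pan_in between -0.03 and 0.078 m and y of shard_b in the frame of pan_in between -0.078 and 0.078 m and x of shard_c in the frame of pan_in between -0.03 and 0.078 m and y of shard_c in the frame of pan_in between -0.078 and 0.078 m and x of shard_d in the frame of pan_in between -0.03 and 0.078 m and y of shard_d in the frame of pan_in between -0.078 and 0.078 m and horizontal distance between scraper_foot and caddy_in below 0.025 m and z of scraper_foot in the frame of caddy_in below 0.01 m and angle between scraper's own z axis and vertical below 0.15 rad and linear speed of each of shard_a, shard_b, shard_c, shard_d, scraper below 0.02 m/s); the robot touches nothing.
It fails at once if the gripper or arm touches a chip (contact force between any of the fingers, the arm and shard_a above 0.3 N or contact force between any of the fingers, the arm and shard_b above 0.3 N or contact force between any of the fingers, the arm and shard_c above 0.3 N or contact force between any of the fingers, the arm and shard_d above 0.3 N).
It fails at once if a chip is tossed or lifted more than 60 mm off the bench (height (world z) of any of shard_a, shard_b, shard_c, shard_d above 0.06 m).
It fails at once if a cup, the jar, flask, bowl or mug is shifted more than 15 mm or tipped more than 0.3 rad (distance of any of cup_a, cup_b, jar, flask, bowl, mug from where it was at the start of the episode above 0.015 m or angle between any of cup_a, cup_b, jar, flask, bowl, mug's own z axis and vertical above 0.3 rad).
It also fails if it takes over 72 s, if anything falls off the work surface, if the arm or the gripper's body presses on something with over 40 N, if the wrist force passes 120 N, or if a joint passes its speed limit or range.

ROBOT

A 6-joint arm with a two-finger parallel gripper is mounted at the origin on the work surface. World frame = base frame: x ahead of the robot, y to its left, z up, the work surface at z = 0. Lengths are in mm, angles in rad, forces in N, time in s.
With the tool pointing down it reaches from about 300 to 775 mm from the base axis. Payload 14.6 kg.
Tool frame: the origin (TCP) lies on the mounting face of the last link; the fingertips stand 199 mm ahead of it and the grasp point (between the pads) lies 180 mm ahead of it; z points along the fingers, y is the line along which they close (so a half turn about z gives the same grasp; the last joint's range is limited). The gripper opens to 94 mm and grips with 3 to 60 N. Pads are 16 mm wide; open, the fingers measure 119 mm over their backs; the gripper's body (75 mm by 177 mm) begins 78 mm behind the grasp point.
Start: joints at [-1.359, 0.3, 1.521, -0, 1.321, -0.067], TCP at [151.355, -528.756, 404.646] pointing down, gripper open.
Joint ranges: [-3.03, 3.03], [-0.79, 2.21], [0.23, 2.52], [-1.04, 4.18], [0, 3.07], [-2.55, 2.55]. Speed limits (rad/s): [2.22, 2.22, 2.57, 3.14, 3.14, 3.14].

INTERFACE

Orientations are given as [roll, pitch, yaw] about the fixed x, y, z axes, in that order (R = Rz(yaw) Ry(pitch) Rx(roll)).
In Python, from cell import manip gives the robot as it stands. The module is installed in compiled form; this text tells all that it offers.
- The arm moves only by the shell command python3 -m creep 'ROWS' [FORCE]. ROWS is a JSON object of lists of equal length, an entry for each row: "slide": the shift along the world's x, y, z in cm, a list of three; "turn": the turn about the world's z in rad; "claw": the opening, from 0 (shut) to 1 (fully open). A call has 1 to 8 rows; each row shifts and turns the commanded pose from where the row before left it; what a row does not reach is not made up. A row lasts 1/8 s, in which the tool goes at most 62.5 mm and 10.7 degrees, less where a joint would pass 70% of its speed; a pose out of reach is approached as far as the arm can. A call with a gripper value outside its range is refused whole. The fingers move at their own pace and stop on an object; FORCE is the grip in N (left out, the last holds). Time passes only in rows, so rows that do not move let the fingers close. It gives the time, the measured TCP pose, the force, the opening and the grip force at its end, in the units of the state.
- manip.read_state(): the state, without advancing time (a new reading comes with each control period).
- manip.camera(name): name is "scene" or "top"; returns (picture, depth): 420x560x3 uint8, red, green, blue; 420x560 float32, mm along the optical axis (not along the pixel's ray), 0 where there is no reading.
- manip.calibration(name): a dict with "intrinsics" (3x3 intrinsics, pixels), "k1" (the pictures are not rectified: a ray, as slopes to the right and down, at radius r is drawn at 1 + k1 r^2 times it, then the intrinsics apply), "pose" (4x4, takes a point from camera to world coordinates). Camera axes: x right, y up, looking along -z (the intrinsics and any distortion apply to the point x, -y, -z); pixel columns grow to the right and rows downward; lengths in mm; the calibration is good to about 2 mm. A picture is of the moment at which its call begins. calibration takes no time and is no camera call.
- manip.sign_off(): hands the job in; it is judged then, once.
Trained networks look in the newest picture that a camera, given by its name, has taken for a name from the list of things; names that differ only in an ending like _2 or _b are one class to them, and where a whole thing is asked for, a point or a joint stands for the part that bears it (a point fixed in the world has none). Each returns a list of dicts, best first, with "score" (0 to 1); they miss things now and then, are a little off and sometimes report something else, mostly with a low value. They report only what shows in the picture. A call takes as long as a camera call. They do not tell look-alikes from the thing itself.
- manip.cut_out(query, camera): "mask" (420x560 bool, what is visible of it) and "position" ([column, row] in pixels, amid what is visible of it).
The state is a dict: "clock": time; "joints": joint angles; "qd": joint speeds; "effort": joint torques, N m; "eef_pos": TCP position; "eef_rot": TCP orientation; "wrist_force": force on the tool from outside, world axes, zero at the start; "moment": the same for the moment, N m; "finger_gap": finger opening in mm; "finger_force": force on a finger pad.
Only numpy, scipy, OpenCV 4.12 (cv2) and the standard library are available. Lean on these libraries where they do the work, as an engineer would, in place of code of your own. Each camera call takes 0.05 s, during which the arm holds its last target. There are 200 camera calls.

## Working session

There is one attempt and no reset: what is moved stays moved. The work goes in short steps, Python scripts to look and compute and a shell command to move; the robot and the scene stay as the last step left them, time stands still between calls to the robot, and variables do not carry over. Pictures are saved under pics/ and viewed, at most 13 in all, crops included, and the job is handed in when it is done.

```bash
mkdir -p pics
cat > h.py <<'E'
import numpy as np, cv2
from cell import manip
def shot(cam,name=None):
    im,d=manip.camera(cam)
    if name: cv2.imwrite('pics/'+name,im[:,:,::-1])
    return im,d
def cloud(cam,d):
    c=manip.calibration(cam);K=np.array(c['intrinsics'],float);T=np.array(c['pose'])
    v,u=np.mgrid[0:420,0:560].astype(np.float64)
    pts=np.stack([u.ravel(),v.ravel()],1)[:,None]
    n=cv2.undistortPoints(pts,K,np.array([c['k1'],0,0,0],float)).reshape(420,560,2)
    P=np.stack([n[...,0]*d,-n[...,1]*d,-d],-1)
    W=P@T[:3,:3].T+T[:3,3]
    W[d==0]=np.nan
    return W
E
python3 - <<'E'
from h import *
np.set_printoptions(precision=1,suppress=True)
for c in ['top','scene']:
    im,d=shot(c,c+'0.png'); W=cloud(c,d); np.save(c+'W.npy',W)
    print(c,manip.calibration(c)['pose'])
    for q in ['scraper','caddy','pan','shard_a','cup_a','jar','flask','bowl','mug']:
        for r in manip.cut_out(q,c)[:5]:
            p=W[r['mask']]; p=p[~np.isnan(p[:,0])]
            if len(p): print(q,round(r['score'],2),np.round(r['position']),len(p),np.median(p,0),np.percentile(p,2,axis=0),np.percentile(p,98,axis=0))
s=manip.read_state();print(s)
E
```

```text
top [[   0.     1.    -0.1  434. ]
 [  -1.     0.    -0.   -91.9]
 [  -0.     0.1    1.  1210.1]
 [   0.     0.     0.     1. ]]
scraper 0.94 [437. 244.] 448 [ 454.3 -404.5   63.5] [ 427.2 -423.8   13.6] [ 487.4 -379.3  177. ]
scraper 0.78 [443. 186.] 431 [ 580.4 -404.5   76. ] [ 568.7 -439.8    9.1] [ 606.6 -382.6  170.9]
scraper 0.73 [459. 307.] 479 [ 316.7 -445.1   64.9] [ 302.2 -477.5    2.6] [ 339.6 -416.5  170.1]
caddy 0.77 [426. 239.] 1040 [ 457.9 -390.7   22.5] [ 405.7 -438.5    2.5] [ 512.2 -349.3   53.9]
pan 0.88 [147. 207.] 4357 [538.5 282.7   3.2] [456.2 200.   -2. ] [613.5 399.   34.1]
pan 0.42 [425. 239.] 1025 [ 458.9 -390.7   23.6] [ 404.2 -438.9    2.6] [ 510.  -348.8   54. ]
cup_a 0.95 [271. 150.] 448 [665.9 -19.8  20.5] [635.2 -45.    2. ] [683.9   2.7  54.6]
cup_a 0.56 [348. 198.] 417 [ 555.4 -202.3   11.1] [ 527.8 -223.1    1.9] [ 576.1 -175.3   53.6]
jar 0.69 [328. 248.] 93 [ 442.4 -167.3   16.9] [ 430.9 -181.1   11.4] [ 452.  -155.5   22. ]
flask 0.62 [382. 128.] 647 [ 711.4 -282.8   53.2] [ 688.8 -317.5    1. ] [ 753.3 -259.4  104.5]
bowl 0.74 [437. 246.] 486 [
[... 1909 characters left out ...]
  50.2] [ 680.9 -320.6    1.8] [ 749.6 -208.1  101.9]
bowl 0.94 [333. 237.] 592 [751.6 -84.   31.8] [ 718.5 -139.9    4.8] [792.6 -61.6  47.4]
mug 0.87 [383. 179.] 800 [743.9 253.   51.6] [699.4 234.8  -1.6] [801.5 432.6  85.8]
mug 0.37 [284. 271.] 746 [ 727.6 -303.1   50.3] [ 694.4 -320.6    3.7] [ 749.6 -275.4  101.9]
{'clock': 1.0, 'joints': array([-1.4,  0.3,  1.5, -0. ,  1.3, -0.1]), 'qd': array([0., 0., 0., 0., 0., 0.]), 'effort': array([ -0. , -53.2, -35.3,   0.1,   0. ,  -0. ]), 'eef_pos': array([ 151.4, -528.8,  404.6]), 'eef_rot': array([-3.1,  0. ,  0.3]), 'wrist_force': array([ 0.6,  0.1, -0.5]), 'moment': array([0., 0., 0.]), 'finger_force': 0.0, 'finger_gap': 94.11162329423897}
```

Run:
```python
import cv2
im=cv2.imread('pics/top0.png');cv2.imwrite('pics/top0b.png',cv2.resize(im,(800,600),interpolation=cv2.INTER_CUBIC))
```

```text
(no output)
```

View pics/top0b.png

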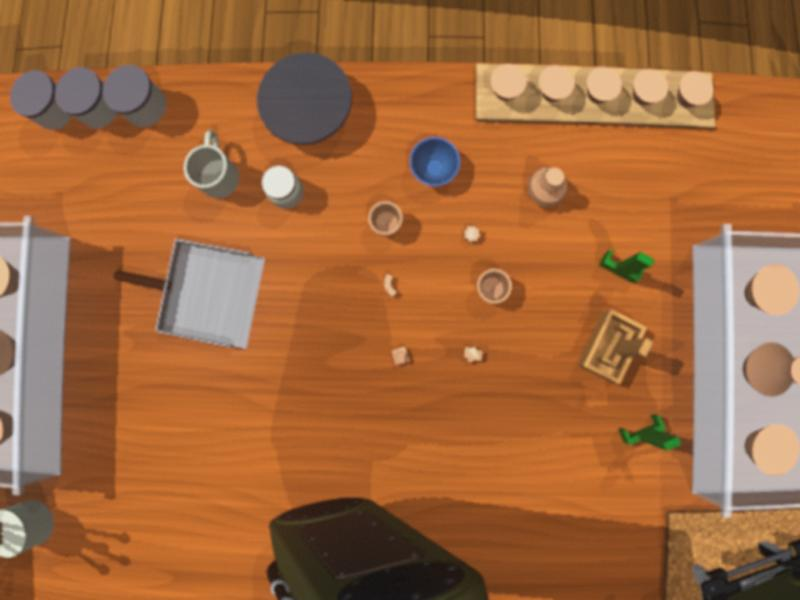

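View pics/scene0.png

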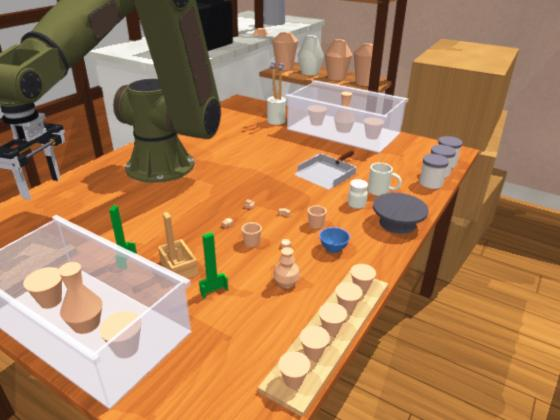

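```bash
cat > m1.py <<'E'
from h import *
np.set_printoptions(precision=1,suppress=True)
def rect(P,n):
    r=cv2.minAreaRect(P[:,:2].astype(np.float32)); print(n,len(P),'c',np.round(r[0],1),'size',np.round(r[1],1),'ang',round(r[2],1),'z',np.median(P[:,2]))
for c in ['top','scene']:
    W=np.load(c+'W.npy'); F=W.reshape(-1,3); F=F[~np.isnan(F[:,0])]
    x,y,z=F.T
    box=lambda x0,x1,y0,y1,z0,z1:F[(x>x0)&(x<x1)&(y>y0)&(y<y1)&(z>z0)&(z<z1)]
    print(c,'bench z',np.median(box(350,420,-150,100,-20,20)[:,2]))
    rect(box(395,525,-450,-340,47,58),'caddyrim')
    rect(box(395,525,-470,-340,168,185),'handletop')
    for z0 in (70,90,110,130,150): print(z0,box(395,525,-470,-340,z0-8,z0+8).mean(0))
    rect(box(395,525,-450,-340,30,46),'inner')
    pz=box(430,640,180,370,24,40); rect(pz,'panwalls')
    M=((W[...,2]>7)&(W[...,2]<30)&(W[...,0]>400)&(W[...,0]<700)&(W[...,1]>-240)&(W[...,1]<100)).astype(np.uint8)
    n,L,st,ce=cv2.connectedComponentsWithStats(M)
    for i in range(1,n):
        if st[i,4]>15:
            P=W[L==i]; print('blob',np.round(ce[i]),st[i,4],P.min(0),P.max(0),P.mean(0))
    for a in ((600,700,-70,25),(510,600,-240,-160)):
        rect(box(*a,46,58),'cup')
E
python3 m1.py
python3 - <<'E'
import cv2
im=cv2.imread('pics/top0.png')
cv2.imwrite('pics/cad.png',cv2.resize(im[200:285,385:485],(800,600) if 0 else (700,595),interpolation=cv2.INTER_CUBIC))
E
```

```text
top bench z 0.4565420595190517
caddyrim 383 c [ 456.5 -396.1] size [ 68.8 103.1] ang 63.9 z 50.49292363231734
handletop 81 c [ 453.8 -409.4] size [13.3 24.3] ang 61.4 z 174.55859084922054
70 [ 453.6 -403.7   70. ]
90 [ 452.4 -402.5   92.2]
110 [ 455.  -403.1  110.9]
130 [ 454.5 -402.6  130.5]
150 [ 454.  -402.7  150.2]
inner 232 c [ 457.6 -395.4] size [ 65.6 105.2] ang 65.6 z 39.46743959112166
panwalls 337 c [536.4 294.2] size [155.  160.5] ang 80.3 z 29.799294141271957
blob [269. 151.] 110 [648.3 -41.2   7. ] [681.7  -0.5  29.6] [668.3 -18.6  14.8]
blob [330. 163.] 104 [ 627.9 -176.9    9.9] [ 654.1 -150.9   23.3] [ 641.3 -164.3   18.3]
blob [347. 197.] 88 [ 535.  -221.9    7.1] [ 573.7 -179.7   30. ] [ 560.6 -206.6   15.4]
blob [272. 199.] 77 [534.8 -38.6  11.3] [570.5 -21.6  24.7] [552.8 -28.8  17.9]
blob [343. 203.] 29 [ 533.2 -204.7    7. ] [ 561.9 -187.9   12.8] [ 547.9 -197.     8.4]
blob [280. 248.] 113 [423.9 -62.    9.5] [452.4 -35.9  28.9] [437.2 -49.1  18. ]
blob [330. 248.] 116 [ 428.5 -183.9    8.1] [ 454.3 -153.4   25.8] [ 441.5 -168.2   16.5]
cup 129 c [659.9 -21.2] s
[... 707 characters left out ...]
 7.8] [569.7 -20.1  21.7] [551.9 -31.2  15.9]
blob [316. 213.] 20 [637.6 -11.2  23.4] [662.3   5.7  30. ] [648.2  -2.7  26.8]
blob [315. 222.] 94 [639.9 -48.4   7.3] [682.7 -13.5  29.7] [665.  -38.   18.9]
blob [227. 222.] 69 [ 427.5 -187.5    7.5] [ 454.  -155.9   21.9] [ 442.1 -171.8   15.1]
blob [251. 231.] 26 [ 527.9 -189.4   18.9] [ 550.  -174.8   29. ] [ 537.4 -181.2   24.6]
blob [251. 241.] 93 [ 533.  -224.4    7. ] [ 573.8 -191.    30. ] [ 559.9 -214.3   18.4]
blob [285. 243.] 75 [ 624.5 -179.     8.1] [ 653.  -152.5   22.2] [ 640.9 -167.1   16.3]
cup 80 c [656.5 -21.5] size [52.6 59.2] ang 26.9 z 49.74730683208452
cup 99 c [ 548.6 -199.8] size [52.3 57.7] ang 34.3 z 49.9795690612965
```

View pics/cad.png

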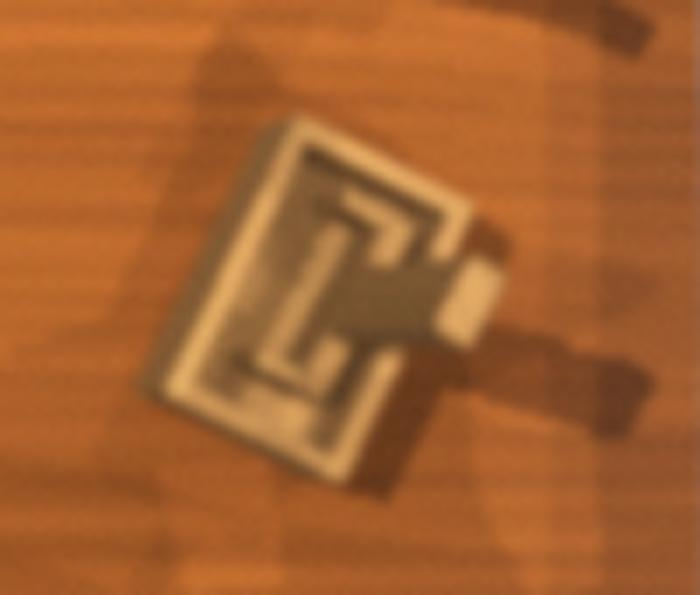

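Run:
```python
from h import *
c=manip.calibration('top');K=np.array(c['intrinsics']);T=np.array(c['pose'])
W=np.load('topW.npy')
a=np.deg2rad(64);ex=np.array([np.cos(a),np.sin(a)]);ey=np.array([-ex[1],ex[0]])
P=W.reshape(-1,3);d=P[:,:2]-[456.3,-395.7];u=d@ex;v=d@ey
grid=[['.']*26 for _ in range(18)]
for uu,vv,z in zip(u,v,P[:,2]):
    if abs(uu)<36 and abs(vv)<52 and z<65:
        i=int((36-uu)//4);j=int((52-vv)//4)
        grid[i][j]=str(int(max(z,0)//6)) if z<60 else 'X'
print('rows: +u top; cols +v left; digit=z/6')
print('\n'.join(''.join(r) for r in grid))
m=P[:,2]>60; k=m&(abs(u)<45)&(abs(v)<40)
for lo in range(60,180,15):
    q=k&(P[:,2]>=lo)&(P[:,2]<lo+15); print(lo,u[q].min().round(1),u[q].max().round(1),v[q].min().round(1),v[q].max().round(1),q.sum())
```

```text
rows: +u top; cols +v left; digit=z/6
28775624036015720013025241
89889888888888881988881898
88988887888.788.8.8.8...88
88......................59
88..1......100001011100138
78.11100111111010010111117
78111770111110111111111018
48111087101011010121187108
88811188101101111111077058
8811107.011100100001177118
787017784868X98X1101177.18
88701188777556657575877.18
88810167778.......7787..78
7981117.77........7777..48
8791102................138
787388668878.......6476737
0878888888888.......888888
887...7...888........87878
60 -16.0 -6.5 -15.0 10.0 23
75 -10.5 -5.9 -11.8 9.5 16
90 -11.5 -6.1 -13.4 9.8 17
105 -12.9 -4.9 -13.1 11.2 18
120 -13.5 -4.8 -15.4 9.6 27
135 -13.5 -5.3 -15.2 9.0 22
150 -14.5 -5.6 -14.6 8.6 27
165 -20.1 -6.4 -15.8 8.4 87
```

Run:
```python
from h import *
s=manip.read_state();print(s['eef_pos'],np.round(s['eef_rot'],4))
W=np.load('topW.npy');P=W.reshape(-1,3)
for c in ['top','scene']:
    P=np.load(c+'W.npy').reshape(-1,3)
    k=(P[:,0]>430)&(P[:,0]<640)&(P[:,1]>180)&(P[:,1]<370)&(P[:,2]>22)&(P[:,2]<36)
    best=None
    for deg in np.arange(74,88,.5):
        a=np.deg2rad(deg);R=np.array([[np.cos(a),np.sin(a)],[-np.sin(a),np.cos(a)]])
        q=P[k][:,:2]@R.T
        w=np.percentile(q[:,1],98)-np.percentile(q[:,1],2)
        if best is None or w<best[0]: best=(w,deg,q,R)
    w,deg,q,R=best
    yc=(np.percentile(q[:,1],98)+np.percentile(q[:,1],2))/2
    side=abs(abs(q[:,1]-yc)-78)<6
    fr=np.percentile(q[side,0],1); bk=q[side,0].max()
    h=np.histogram(q[~side,0],bins=np.arange(q[:,0].min(),q[:,0].max()+5,5))
    print(c,w,deg,'side front/back',fr,bk,'len',bk-fr,'center',R.T@[fr+55,yc], R.T@[bk-76,yc])
```

```text
[ 151.35346047 -528.75555701  404.64641336] [-3.1416  0.      0.2788]
top 159.33314073630356 80.0 side front/back 307.6161908746468 437.7484959989698 len 130.132305124323 center [532.66891319 274.28622894] [532.51823955 273.43171629]
scene 163.0150707674403 80.0 side front/back 305.82683295215384 440.2473496536586 len 134.42051670150477 center [531.55306106 272.66602212] [532.14702755 276.03457349]
```

```bash
python3 -m creep '{"slide":[[3.8,1.5,0],[3.8,1.5,0],[3.8,1.5,0],[3.8,1.5,0],[3.8,1.5,0],[3.8,1.5,0],[3.8,1.5,0],[3.6,1.5,0]],"turn":[-0.09,-0.09,-0.09,-0.09,-0.09,-0.09,-0.09,-0.09],"claw":[1,1,1,1,1,1,1,1]}' 40
```

```text
clock: 2.0
eef_pos: [454.6, -408.1, 404.6]
eef_rot: [-3.142, 0.0, -0.444]
wrist_force: [-0.2, 0.5, -0.2]
finger_gap: 94.0
finger_force: 0.0
```

```bash
python3 -m creep '{"slide":[[-0.05,-0.1,-2.6],[0,0,-2.6],[0,0,-2.6],[0,0,0],[0,0,0],[0,0,0],[0,0,0],[0,0,0]],"turn":[0,0,0,0,0,0,0,0],"claw":[1,1,1,0.5,0,0,0,0]}' 40
```

```text
clock: 3.0
eef_pos: [452.9, -409.7, 327.0]
eef_rot: [3.141, -0.0, -0.441]
wrist_force: [-0.5, -0.1, -0.1]
finger_gap: 47.3
finger_force: 0.0
```

```bash
python3 -m creep '{"slide":[[0,0,0],[0,0,0],[0,0,0],[0,0,0],[0,0,0],[0,0,0],[0,0,0]],"turn":[0,0,0,0,0,0,0],"claw":[0,0,0,0,0,0,0]}' 40
```

```text
clock: 3.88
eef_pos: [452.9, -409.8, 326.6]
eef_rot: [-3.142, 0.0, -0.441]
wrist_force: [-0.9, 0.4, -0.4]
finger_gap: 13.5
finger_force: 40.0
```

```bash
python3 -m creep '{"slide":[[0,0,3],[0,0,3],[0,0,3],[-0.6,5,0],[-0.6,5,0],[-0.6,6,0],[-0.6,6,0],[-0.6,6,0]],"turn":[0,0,0,0,0.05,0.05,0.05,0.06],"claw":[0,0,0,0,0,0,0,0]}' 40
```

```text
clock: 4.88
eef_pos: [422.2, -128.0, 416.7]
eef_rot: [3.142, -0.0, -0.23]
wrist_force: [-0.4, 0.2, -0.7]
finger_gap: 14.3
finger_force: 40.0
```

```bash
python3 -m creep '{"slide":[[0.1,2,0],[0,0,-3],[0,0,-3],[0,0,-2],[0,0,-1.4],[0,0,0]],"turn":[0,0,0,0,0,0],"claw":[0,0,0,0,0,0]}' 40
python3 - <<'E'
from h import *
np.set_printoptions(precision=1,suppress=True)
im,d=shot('top','low.png');W=cloud('top',d)
cv2.imwrite('pics/low2.png',cv2.resize(im[130:290,230:430][:,:,::-1],(750,600),interpolation=cv2.INTER_CUBIC))
E
```

```text
clock: 5.62
eef_pos: [423.8, -109.8, 322.3]
eef_rot: [-3.141, 0.001, -0.231]
wrist_force: [-0.0, -0.3, -0.3]
finger_gap: 13.7
finger_force: 40.0
```

View pics/low2.png

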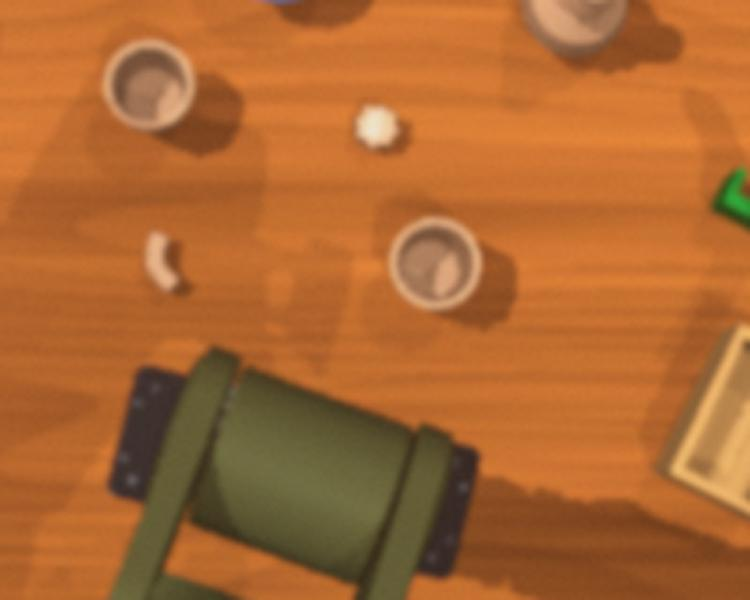

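```bash
python3 -m creep '{"slide":[[0.3,1.3,0],[0.5,2,0],[0.6,2.6,0],[0.6,2.6,0],[0.6,2.6,0],[0.6,2.6,0],[0.6,2.6,0],[0.6,2.6,0]],"turn":[0,0,0,0,0,0,0,0],"claw":[0,0,0,0,0,0,0,0]}' 40;  python3 - <<'E'
from h import *
np.set_printoptions(precision=1,suppress=True)
im,d=shot('scene','p1.png')
cv2.imwrite('pics/p1b.png',cv2.resize(im[120:270,180:380][:,:,::-1],(800,600),interpolation=cv2.INTER_CUBIC))
E
```

```text
clock: 6.68
eef_pos: [467.9, 80.9, 323.3]
eef_rot: [-3.141, -0.001, -0.231]
wrist_force: [0.1, -0.4, -1.3]
finger_gap: 13.7
finger_force: 40.0
```

View pics/p1b.png

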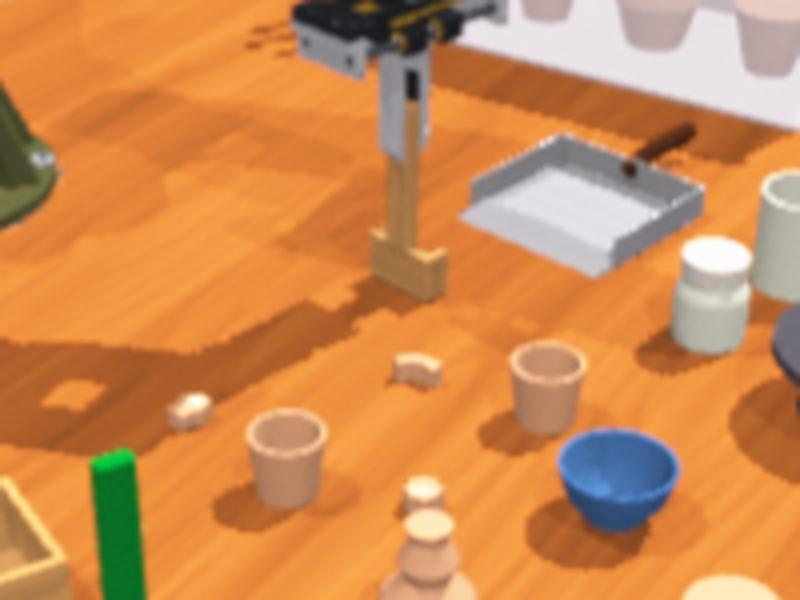

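```bash
python3 -m creep '{"slide":[[0.6,2.5,0],[0.6,2.5,0],[0.6,2.5,0],[0.6,2.5,0],[0.6,2.5,0.35],[0.6,2.5,0.35],[0.6,2.5,0],[0.5,2.2,0]],"turn":[0,0,0,0,0,0,0,0],"claw":[0,0,0,0,0,0,0,0]}' 40
```

```text
clock: 7.72
eef_pos: [514.6, 277.7, 330.2]
eef_rot: [-3.141, -0.001, -0.231]
wrist_force: [0.1, -1.5, -1.0]
finger_gap: 14.1
finger_force: 40.0
```

```bash
python3 -m creep '{"slide":[[-0.5,-2.5,0],[-0.8,-3,3],[-1,-5,2.5],[-1.1,-5.5,0],[-1.1,-5.5,0],[-1.1,-5.5,0],[-1.1,-5.5,0],[-1.1,-5.5,0]],"turn":[0,0,0,0.02,0.02,0.03,0,0],"claw":[0,0,0,0,0,0,0,0]}' 40; python3 -m creep '{"slide":[[-0.1,-4.2,0],[-0.1,-4.2,0],[-0.1,-4.2,0],[0,0,-2.4],[0,0,-2.4],[0,0,-1.5],[0,0,0]],"turn":[0,0,0,0,0,0,0],"claw":[0,0,0,0,0,0,0]}' 40
python3 - <<'E'
from h import *
np.set_printoptions(precision=1,suppress=True)
im,d=shot('scene','p2.png')
cv2.imwrite('pics/p2b.png',cv2.resize(im[120:270,180:380][:,:,::-1],(800,600),interpolation=cv2.INTER_CUBIC))
E
```

```text
clock: 8.72
eef_pos: [436.2, -104.9, 385.4]
eef_rot: [3.141, -0.001, -0.161]
wrist_force: [1.6, -0.1, -1.5]
finger_gap: 13.9
finger_force: 40.0
clock: 9.6
eef_pos: [434.1, -229.5, 321.5]
eef_rot: [-3.141, 0.0, -0.161]
wrist_force: [0.9, -0.2, -0.1]
finger_gap: 13.8
finger_force: 40.0
```

View pics/p2b.png

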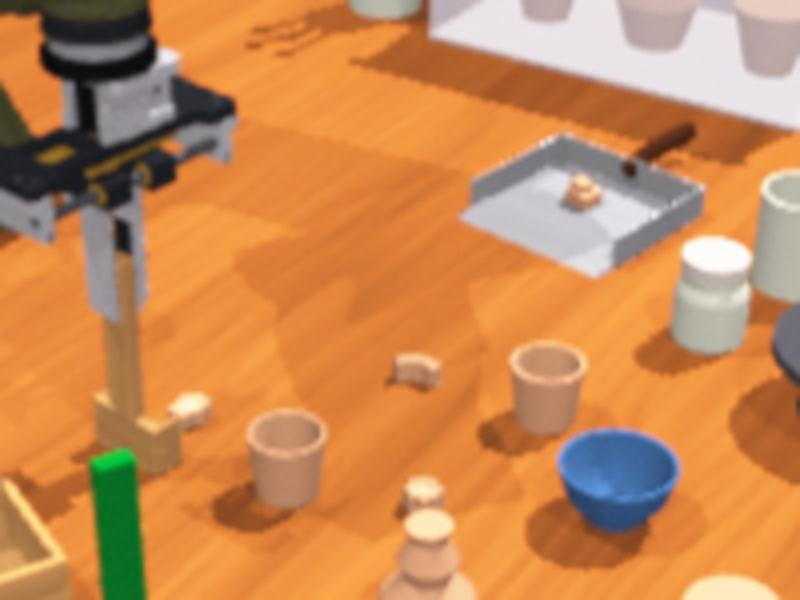

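```bash
python3 -m creep '{"slide":[[0.2,1.4,0.03],[0.3,2.2,0],[0.4,2.7,0],[0.4,2.7,0],[0.4,2.7,0],[0.3,2.7,0],[0.4,2.7,0],[0.4,2.7,0]],"turn":[0,0,0,0,0,0,0,0],"claw":[0,0,0,0,0,0,0,0]}' 40; python3 -m creep '{"slide":[[0.4,2.7,0],[0.3,2.7,0],[0.4,2.7,0],[0.4,2.7,0],[0.3,2.7,0],[0.4,2.7,0],[0.4,2.7,0],[0.3,2.5,0.15]],"turn":[0,0,0,0,0,0,0,0],"claw":[0,0,0,0,0,0,0,0]}' 40
```

```text
clock: 10.65
eef_pos: [461.7, -30.0, 322.5]
eef_rot: [-3.142, -0.001, -0.161]
wrist_force: [-0.3, -1.0, -1.4]
finger_gap: 13.2
finger_force: 40.0
clock: 11.65
eef_pos: [490.4, 184.0, 323.9]
eef_rot: [-3.141, -0.0, -0.161]
wrist_force: [1.1, -0.6, -1.1]
finger_gap: 14.1
finger_force: 40.0
```

```bash
python3 -m creep '{"slide":[[0.4,2.8,0.35],[0.4,2.8,0.25],[0.4,2.8,0],[-0.4,-2.5,0],[-0.4,-3,3],[0.5,-5,2.5],[1,-5.5,0],[1,-5.5,0]],"turn":[0,0,0,0,0,0,0.05,0.05],"claw":[0,0,0,0,0,0,0,0]}' 40
python3 - <<'E'
from h import *
im,d=shot('scene','p3.png')
cv2.imwrite('pics/p3b.png',cv2.resize(im[120:270,180:380][:,:,::-1],(800,600),interpolation=cv2.INTER_CUBIC))
E
```

```text
clock: 12.65
eef_pos: [519.4, 50.5, 385.4]
eef_rot: [-3.141, -0.002, -0.059]
wrist_force: [-0.1, -0.0, -1.7]
finger_gap: 13.7
finger_force: 40.0
```

View pics/p3b.png

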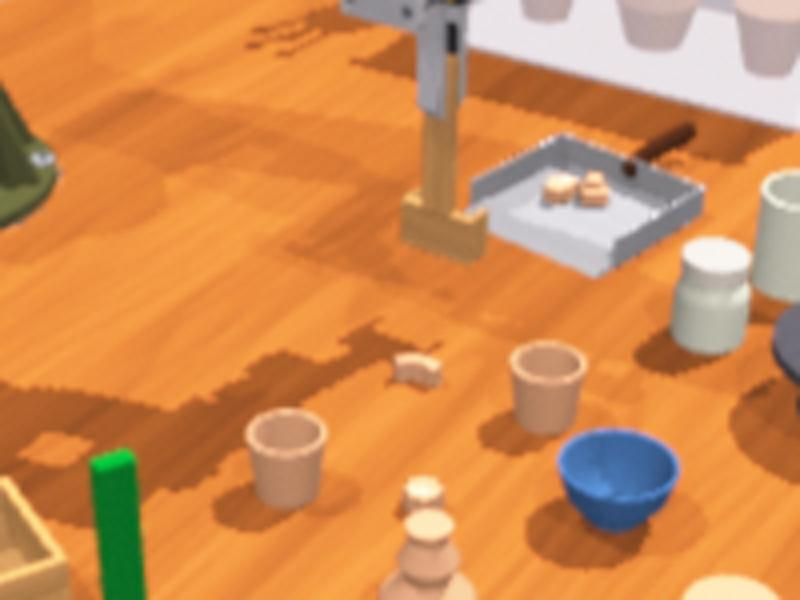

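```bash
python3 -m creep '{"slide":[[1.2,-4.8,0],[1.2,-4.8,0],[1.1,-4.6,0],[0,0,-2.4],[0,0,-2.4],[0,0,-1.5],[0,0,0]],"turn":[0.05,0.04,0,0,0,0,0],"claw":[0,0,0,0,0,0,0]}' 40
```

```text
clock: 13.58
eef_pos: [554.9, -90.1, 321.3]
eef_rot: [-3.141, 0.0, 0.029]
wrist_force: [-0.2, 0.6, -1.3]
finger_gap: 13.7
finger_force: 40.0
```

```bash
python3 -m creep '{"slide":[[0,1.4,0.05],[0,2.2,0],[0,2.7,0],[0,2.7,0],[0,2.7,0],[0,2.7,0],[0,2.7,0],[0,2.7,0]],"turn":[0,0,0,0,0,0,0,0],"claw":[0,0,0,0,0,0,0,0]}' 40; python3 -m creep '{"slide":[[0,2.7,0],[0,2.7,0.1],[0,2.7,0.35],[0,2.7,0.25],[0,2.7,0],[0,1.5,0],[0,-2.5,0],[0,-3,3]],"turn":[0,0,0,0,0,0,0,0],"claw":[0,0,0,0,0,0,0,0]}' 40
```

```text
clock: 14.58
eef_pos: [554.5, 109.2, 322.7]
eef_rot: [-3.141, -0.001, 0.029]
wrist_force: [-0.1, -0.3, -1.3]
finger_gap: 13.9
finger_force: 40.0
clock: 15.58
eef_pos: [554.3, 202.3, 357.5]
eef_rot: [3.141, 0.004, 0.03]
wrist_force: [0.8, -0.6, -1.2]
finger_gap: 13.7
finger_force: 40.0
```

```bash
python3 -m creep '{"slide":[[1.5,-5.2,2.5],[1.5,-5.2,2.3],[1.5,-5.2,0],[1.5,-5.2,0],[1.5,-5.2,0],[1.5,-5.2,0],[1.5,-5.2,0],[1.5,-5.2,0]],"turn":[0.07,0.07,0.07,0.07,0.07,0.07,0.07,0.06],"claw":[0,0,0,0,0,0,0,0]}' 40
python3 - <<'E'
from h import *
im,d=shot('scene','p4.png')
cv2.imwrite('pics/p4b.png',cv2.resize(im[120:300,180:420][:,:,::-1],(800,600),interpolation=cv2.INTER_CUBIC))
E
```

```text
clock: 16.58
eef_pos: [675.0, -215.2, 407.3]
eef_rot: [3.141, -0.0, 0.581]
wrist_force: [0.2, 1.1, -1.2]
finger_gap: 14.2
finger_force: 40.0
```

View pics/p4b.png

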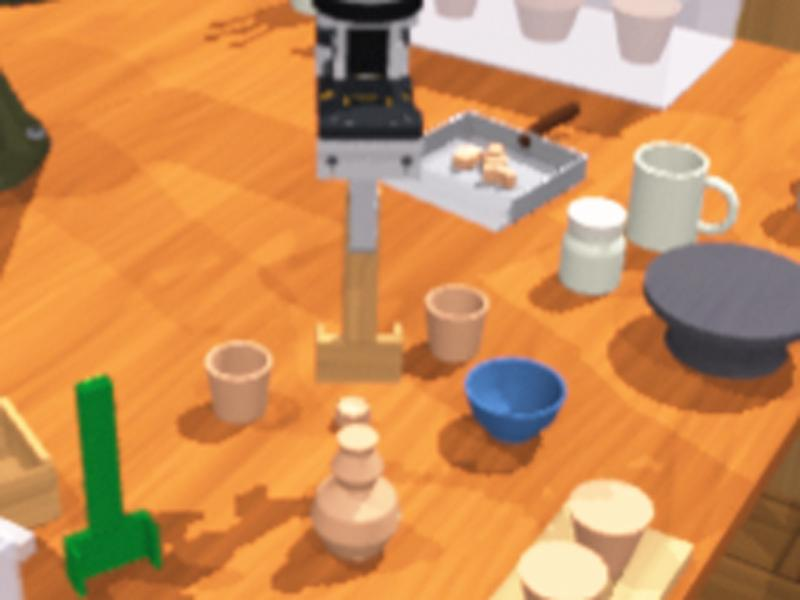

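```bash
python3 -m creep '{"slide":[[0,0,-2.6],[0,0,-2.6],[0,0,-2.1],[0,0,-1.2],[0,0,0]],"turn":[0,0,0,0,0],"claw":[0,0,0,0,0]}' 40
```

```text
clock: 17.25
eef_pos: [674.9, -213.6, 321.8]
eef_rot: [-3.141, 0.0, 0.579]
wrist_force: [0.5, -0.3, 0.4]
finger_gap: 13.7
finger_force: 40.0
```

```bash
python3 -m creep '{"slide":[[-0.75,1.2,0],[-1.2,1.85,0],[-1.5,2.3,0],[-1.5,2.3,0],[-1.5,2.3,0],[-1.2,2.2,0],[-1.05,2.25,0],[-0.9,2.3,0]],"turn":[0,0,0,0,0,-0.07,-0.07,-0.07],"claw":[0,0,0,0,0,0,0,0]}' 40; python3 -m creep '{"slide":[[-0.7,2.4,0],[-0.6,2.4,0],[-0.4,2.5,0],[-0.3,2.5,0],[-0.2,2.5,0],[-0.2,2.5,0],[-0.2,2.5,0],[-0.2,2.5,0]],"turn":[-0.07,-0.07,-0.07,-0.07,-0.07,0,0,0],"claw":[0,0,0,0,0,0,0,0]}' 40
python3 - <<'E'
from h import *
im,d=shot('scene','p5.png')
cv2.imwrite('pics/p5b.png',cv2.resize(im[120:270,240:440][:,:,::-1],(800,600),interpolation=cv2.INTER_CUBIC))
E
```

```text
clock: 18.25
eef_pos: [578.6, -46.0, 323.4]
eef_rot: [3.141, -0.002, 0.366]
wrist_force: [-0.3, -0.5, -0.8]
finger_gap: 13.5
finger_force: 40.0
clock: 19.25
eef_pos: [550.9, 152.1, 323.4]
eef_rot: [-3.141, -0.002, 0.019]
wrist_force: [0.2, -0.5, -0.6]
finger_gap: 13.9
finger_force: 40.0
```

View pics/p5b.png

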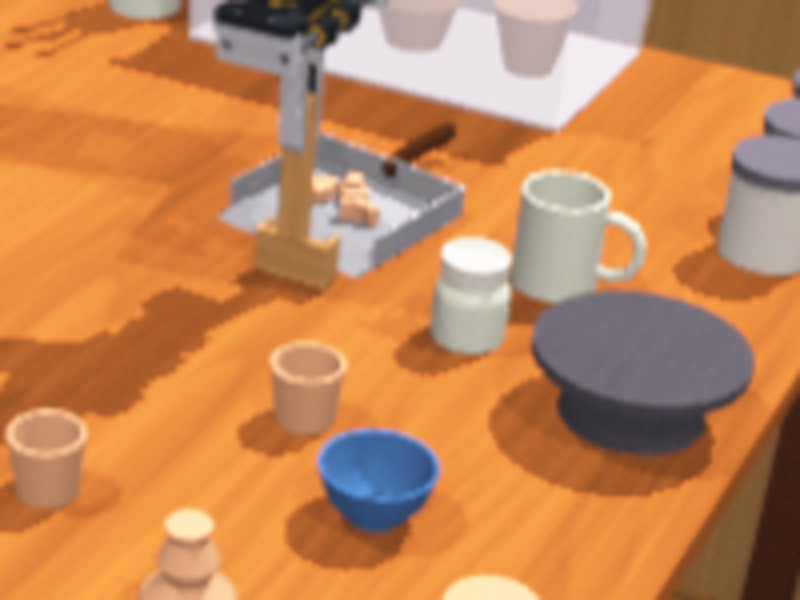

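```bash
python3 -m creep '{"slide":[[0,2.2,0.1],[0,2.5,0.35],[0,2.5,0.25],[0,2.5,0],[0,0.8,0],[0,-2.5,0],[0,-3,3],[-0.5,-5,3]],"turn":[0,0,0,0,0,0,0,0],"claw":[0,0,0,0,0,0,0,0]}' 40
python3 - <<'E'
from h import *
im,d=shot('scene','p6.png')
np.set_printoptions(precision=1,suppress=True)
W=cloud('scene',d);D=W[...,:2]-[532,274];x=D@[.174,.985];y=D@[-.985,.174];z=W[...,2]
M=((x>-90)&(x<70)&(abs(y)<72)&(z>9)&(z<35)).astype(np.uint8)
n,L,st,ce=cv2.connectedComponentsWithStats(M)
for i in range(1,n):
    if st[i,4]>8:k=L==i;print(ce[i],st[i,4],'x',x[k].min(),x[k].max(),'y',y[k].min(),y[k].max(),z[k].max())
cv2.imwrite('pics/p6b.png',cv2.resize(im[140:215,280:380][:,:,::-1],(800,600),interpolation=cv2.INTER_CUBIC))
E
```

```text
clock: 20.3
eef_pos: [545.8, 150.4, 389.7]
eef_rot: [3.142, 0.0, 0.02]
wrist_force: [1.0, -0.7, -1.8]
finger_gap: 14.0
finger_force: 40.0
[328.5 168.4] 105 x -12.942800997390355 69.46617940564607 y -35.20245769976862 27.71966054061826 28.50916879768306
```

View pics/p6b.png

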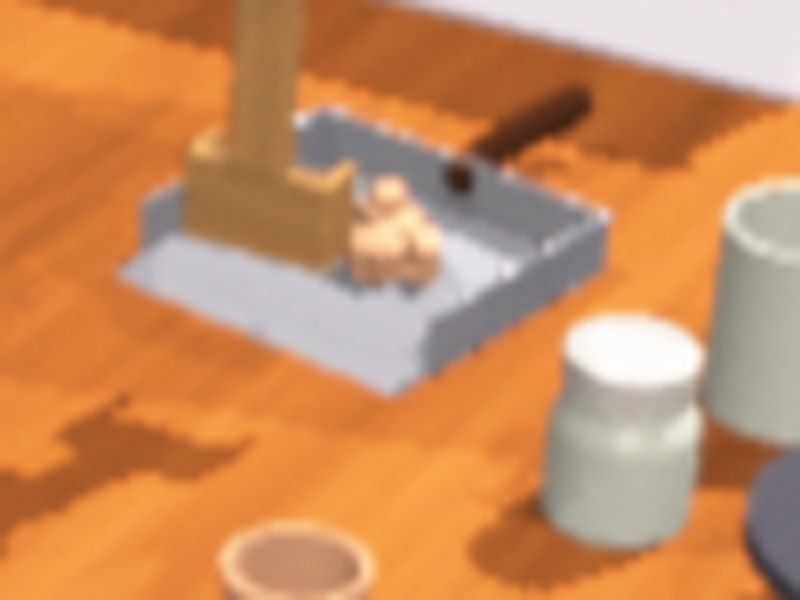

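```bash
python3 -m creep '{"slide":[[-0.9,-5.5,1],[-0.9,-5.5,1],[-0.9,-5.5,0],[-0.9,-5.5,0],[-0.9,-5.5,0],[-0.9,-5.5,0],[-0.9,-5.5,0],[-0.9,-5.5,0]],"turn":[-0.06,-0.06,-0.06,-0.06,-0.06,-0.06,-0.05,-0.05],"claw":[0,0,0,0,0,0,0,0]}' 40; python3 -m creep '{"slide":[[-1,-5.5,0],[-1,-5.5,0],[0,0,0],[0,0,0]],"turn":[0,0,0,0],"claw":[0,0,0,0]}' 40
python3 - <<'E'
from h import *
im,d=shot('top');np.set_printoptions(precision=1,suppress=True)
W=cloud('top',d);D=W[...,:2]-[532,274];x=D@[.174,.985];y=D@[-.985,.174];z=W[...,2]
M=((x>-150)&(x<70)&(abs(y)<72)&(z>11)&(z<35)).astype(np.uint8)
n,L,st,ce=cv2.connectedComponentsWithStats(M)
for i in range(1,n):
    if st[i,4]>8:k=L==i;print(ce[i],st[i,4],'x',x[k].min(),x[k].max(),'y',y[k].min(),y[k].max(),z[k].max())
cv2.imwrite('pics/p7b.png',cv2.resize(im[150:270,80:240][:,:,::-1],(800,600),interpolation=cv2.INTER_CUBIC))
im,d=shot('scene')
W=cloud('scene',d);k=(abs(W[...,0]-455)<60)&(abs(W[...,1]+405)<60)&(W[...,2]>82)&(W[...,2]<135)
P=W[k];u=(P[:,:2]-[456.3,-395.7])@np.array([[.438,-.899],[.899,.438]])
print(len(P),np.percentile(u,[2,50,98],axis=0),P[:,2].min())
E
```

```text
clock: 21.35
eef_pos: [472.9, -290.9, 409.4]
eef_rot: [3.141, -0.001, -0.444]
wrist_force: [0.7, -0.4, -0.5]
finger_gap: 13.5
finger_force: 40.0
clock: 21.85
eef_pos: [453.7, -398.6, 408.9]
eef_rot: [-3.141, 0.0, -0.442]
wrist_force: [1.0, -0.5, -1.9]
finger_gap: 13.8
finger_force: 40.0
[139.  206.4] 390 x -11.561659384386331 49.682690348089686 y -34.817689728448315 45.52283289852294 29.230552990395154
260 [[ -7.7 -33. ]
 [ -2.6 -27.3]
 [ 16.3  30.8]] 90.92645167949297
```

View pics/p7b.png

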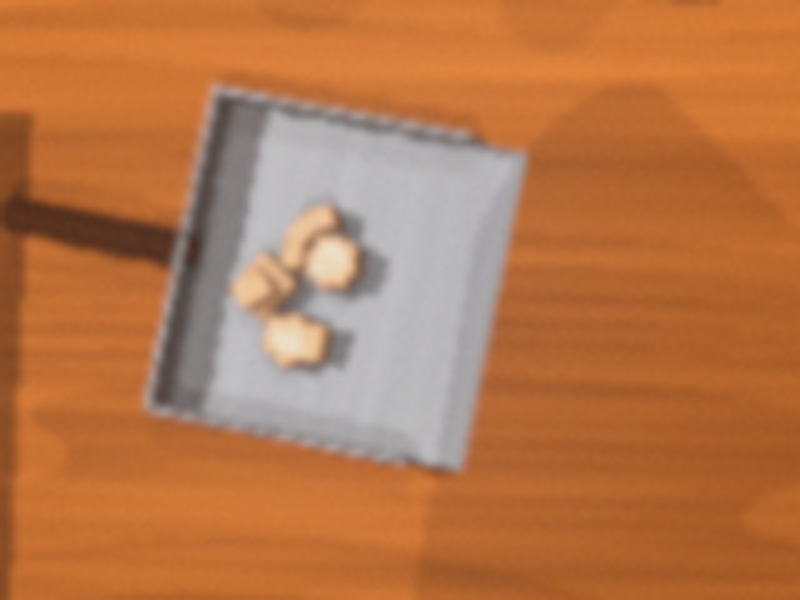

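```bash
python3 -m creep '{"slide":[[-0.1,-0.4,-1],[0,0,-2.2],[0,0,-2.2],[0,0,-1.6],[0,0,-0.9],[0,0,-0.3],[0,0,0],[0,0,0]],"turn":[0,0,0,0,0,0,0,0],"claw":[0,0,0,0,0,0,0,0]}' 40
```

```text
clock: 22.95
eef_pos: [452.9, -402.8, 327.6]
eef_rot: [3.141, -0.001, -0.441]
wrist_force: [-0.0, -0.1, -0.4]
finger_gap: 13.8
finger_force: 40.0
```

```bash
python3 -m creep '{"slide":[[0,0,-0.1],[0,0,0],[0,0,0],[0,0,0],[0,0,0],[0,0,0],[0,0,0],[0,0,0]],"turn":[0,0,0,0,0,0,0,0],"claw":[0,0,0.3,0.5,0.7,0.7,0.7,0.7]}' 40; python3 -m creep '{"slide":[[0,0,2],[0,0,3],[0,0,4],[0,0,4],[0,0,0],[0,0,0]],"turn":[0,0,0,0,0,0],"claw":[0.7,0.7,0.7,0.7,0.7,0.7]}' 40
python3 - <<'E'
from h import *
np.set_printoptions(precision=1,suppress=True)
im,d=shot('scene');W=cloud('scene',d)
k=(abs(W[...,0]-455)<40)&(abs(W[...,1]+405)<40)&(W[...,2]<185)
for lo,hi in((65,85),(95,115),(130,150),(168,182)):
    P=W[k&(W[...,2]>lo)&(W[...,2]<hi)];u=(P[:,:2]-[456.3,-395.7])@np.array([[.438,-.899],[.899,.438]])
    print(lo,len(P),u.mean(0),u.min(0),u.max(0),P[:,2].max())
E
```

```text
clock: 23.95
eef_pos: [452.9, -402.8, 325.9]
eef_rot: [3.142, 0.0, -0.441]
wrist_force: [-0.8, 0.0, 0.1]
finger_gap: 65.5
finger_force: 0.0
clock: 24.7
eef_pos: [452.8, -402.7, 455.1]
eef_rot: [-3.141, 0.001, -0.441]
wrist_force: [-0.2, 0.2, -0.5]
finger_gap: 65.8
finger_force: 0.0
65 51 [-8.7 -8.7] [-14.4 -15.5] [0.5 9.2] 84.74561123407227
95 51 [-9.5 -8.8] [-14.5 -16.5] [-0.3  7.6] 114.54517884677523
130 57 [-9.2 -9.4] [-14.2 -17.7] [0. 9.] 149.89724492223593
168 46 [-8.  -4.5] [-13.9 -16.8] [-1. 13.] 177.31643370615143
```

Scraper stands upright, centred (handle u≈-8, so foot ≈0) and at floor height; fingers are clear.

```bash
python3 -c "
from cell import manip
print(manip.sign_off())"
```

```text
the job is handed in; nothing more can be done
None
```

I swept all four chips into the dustpan, stood the scraper upright in its caddy and let go, then handed the job in at about 25 s; the sign-off returned no verdict. The last pictures showed the chips well past the sill and the scraper upright and centred.

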